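Load the long bar into the locating jig and hold it on the stop

TASK

Take the long flat bar out of the wooden stock rack and stand it on edge in the slot of the locating jig, down on the plate and with the sprung plunger in front of its end still out. Then push the bar along the slot against the plunger until its end is hard against the face of the stop block, and finish while holding it pressed there: do not let go. Leave the short bars in the rack and the other loose things where they are.

Things in the scene. Friction and masses are not known exactly. Their poses are not given: they have to be found in the camera images.
- long_bar: the long flat steel bar, 160 x 40 x 10 mm, dark grey, about 0.4 kg, the longest and tallest of three bars that stand on edge in the rack (any of its slots). Origin at the middle of one of its two large faces; x along its 160 mm length, y along its 40 mm width (points up at the start, standing on edge), z through its 10 mm thickness, into the bar. Both ends are alike
- bar_mid (a point): the centre of the long bar, 20 mm above its lower edge; axes as long_bar
- stock_rack: wooden stock rack, fixed; board 180 x 200 x 6 mm, origin under its centre, z up. Bars stand on the board (6 mm up) along its x, in slots at y = -70, 0 and 70 mm, each 14 mm wide, between two rows of blocks (x = -52 to -38 and 38 to 52 mm, tops 24 mm above the bench); between the rows the middle of the bars is free down to the board over 76 mm
- short_bar_a: short brown flat bar, 120 x 30 x 8 mm, stands on edge in another slot of the rack, to be left alone; origin at the middle of one large face
- short_bar_b: second short bar, same as the first
- jig: locating jig, fixed; aluminium plate 8 mm thick, 280 x 90 mm (x = -125 to 155 mm), origin on its underside, z up, x along the slot towards the stop block. Slot centred on y = 0, 14 mm wide, between two pairs of steel guides at x = -105 to -65 and 40 to 80 mm, tops flared (mouth about 36 mm, 40 mm above the bench); between the pairs (105 mm) is free room for fingers
- slot_seat (a point): point on the jig's plate (8 mm above the bench; jig x = 10 mm, y = 0) over which the bar's centre stands when its end is against the stop (stop face at jig x = 90 mm); axes as jig. The tip of the plunger is at jig x = 70 mm when out: with its centre 20 mm or more behind this point the bar is clear of the plunger
- stop_block: steel stop block at the far end of the jig's slot, 35 x 60 mm and 42 mm high on the plate (top 50 mm above the bench), fixed to the jig; origin at the foot of the face that looks down the slot (jig x = 90, z = 8 mm), x along the slot away from the bar
- stop_face (a point): centre of the stop face, at the height of the plunger (28 mm above the bench)
- plunger (a joint): travel of the sprung plunger (m): 0 fully out (tip 20 mm in front of the stop face), 0.020 when its tip is flush with the stop face; it moves along jig x. The spring pushes back with 3 N when out and 9 N when flush; friction of the bar on the plate comes on top: a few N, more if the bar is pressed down
- plunger_tip (a point): the round tip of the plunger, 12 mm in diameter, 28 mm above the bench
- tape_measure: tape measure, 35 x 98 x 64 mm, bystander
- grease_pot: yellow pot, 80 mm across, 66 mm high, bystander

How it is judged:
By the outcome, as a careful person would: the job done as asked, in the order asked, and still so for the second after the job is handed in, while the arm keeps its last pose, push and grip.
It also fails if it takes over 56 s, if anything falls off the work surface, if the arm or the gripper's body presses on something with over 40 N, if the wrist force passes 120 N, or if a joint passes its speed limit or range.

ROBOT

A 7-joint arm with a two-finger parallel gripper is mounted at the origin on a cart in front of the work surface, level with it; the furniture and walls round the work are solid. World frame = base frame: x ahead of the robot, y to its left, z up, the work surface at z = 0. Lengths are in m, angles in rad, forces in N, time in s.
With the tool pointing down it reaches from about 0.425 to 0.925 m from the base axis. Payload 6.8 kg.
Tool frame: the origin (TCP) lies at the very end of the fingers, on their centre line; the grasp point (between the pads) lies 19 mm behind it; z points along the fingers, y is the line along which they close (so a half turn about z gives the same grasp; the last joint's range is limited). The gripper opens to 85 mm and grips with 20 to 120 N. Pads are 22 mm wide; open, the fingers measure 114 mm over their backs; the gripper's body (76 mm by 85 mm) begins 54 mm behind the grasp point. The pads swing forward as they close: fully open they stand 13 mm farther back than shut.
Start: joints at [-1.395, 0.477, 0.022, 1.555, -0.011, 1.109, -0.083], TCP at [0.189, 0.648, 0.21] pointing down, gripper open.
Joint ranges: [-2.96, 2.96], [-0.34, 2.1], [-1.41, 1.46], [0.24, 2.44], [-1.37, 4.51], [0.17, 1.92], [-2.96, 2.96]. Speed limits (rad/s): [2.39, 2.39, 3.14, 3.14, 3.14, 3.14, 3.14].

INTERFACE

Orientations are given as a unit quaternion [w, x, y, z].
In Python, from station import bot gives the robot as it stands.
- The arm moves only by the tool apply_moves, never from a script. Its argument "deltas" is a list of rows, each a list of 3 entries, a list of its own where there are three numbers: the closure, from 0 (fully open) to 1 (shut), then the shift along the tool's x, y, z in units of 0.2 m (1.0 is 0.2 m), then the turn about the tool's z in units of 2 pi rad (1.0 is 2 pi rad). A call has 1 to 12 rows; each row is the pose to reach, as a shift and turn from the pose commanded when the call began, along the tool's axes at that moment, turning the shorter way round; what a row does not reach only later rows make up. A row lasts 1/10 s, in which the tool goes at most 50 mm and 8.59 degrees, less where a joint would pass 70% of its speed; a pose out of reach is approached as far as the arm can. A call with a number of a shift or a turn outside -1 to 1 is refused whole. A call with a gripper value outside its range is refused whole. The fingers move at their own pace and stop on an object; "squeeze" is the grip in N (left out, the last holds). Time passes only in rows, so rows that repeat a pose let the fingers close. It gives the time, the measured TCP pose, the force, the opening and the grip force at its end, in the units of the state.
- bot.get_obs(): the state, without advancing time (a new reading comes with each control period).
- bot.read_camera(name): name is "scene" or "top" or "wrist"; returns a dict with "color" (420x560x3 uint8, red, green, blue), "intrinsics" (3x3 intrinsics, pixels), "pose" (4x4, takes a point from camera to world coordinates); the wrist camera has in their place "hand_eye" (4x4, takes a point from camera to tool coordinates, whose origin is the TCP and whose axes are the flange's). Camera axes: x right, y down, z forward; pixel columns grow to the right and rows downward; lengths in m; the calibration is good to about 2 mm. A picture is of the moment at which its call begins: read the wrist's pose just before it. There is no depth.
- bot.hand_in(): hands the job in; it is judged then, once.
Trained networks look in a picture, given as the dict that the camera call returned (one of the last four; its "shot" number tells which), for a name from the list of things; names that differ only in an ending like _2 or _b are one class to them, and where a whole thing is asked for, a point or a joint stands for the part that bears it (a point fixed in the world has none). Each returns a list of dicts, best first, with "confidence" (0 to 1); they miss things now and then, are a little off and sometimes report something else, mostly with a low value. They report only what shows in the picture. A call takes as long as a camera call.
- bot.look_for(picture, target): "point" ([x, y, z] in m, in world coordinates, good to about 4 mm: the middle of the surface that is visible of it).
The state is a dict: "t": time; "q": joint angles; "joint_vel": joint speeds; "joint_torque": joint torques, N m; "eef_pos": TCP position; "tool_rot": TCP orientation; "contact_force": force on the tool from outside, world axes, zero at the start; "torque": the same for the moment, N m; "gripper_width": opening from 0.0 (shut) to 1.0 (fully open); "grasp_force": force on a finger pad.
Only numpy, scipy, OpenCV 4.12 (cv2) and the standard library are available. Lean on these libraries where they do the work, as an engineer would, in place of code of your own. Each camera call takes 0.05 s, during which the arm holds its last target. There are 200 camera calls.

## Working session

There is one attempt and no reset: what is moved stays moved. The work goes in short steps, Python scripts to look and compute and a tool call to move; the robot and the scene stay as the last step left them, time stands still between calls to the robot, and variables do not carry over. Pictures are saved under pics/ and viewed, at most 10 in all, crops included, and the job is handed in when it is done.

Besides the shell and the picture viewer there is one more tool, called in YAML: its name, and indented under it one key for each argument. apply_moves: Moves the arm, as the interface text tells. Its arguments: {"type":"object","properties":{"deltas":{"type":"array","items":{"type":"array"}},"squeeze":{"type":"number"}},"required":["deltas"]}

```bash
mkdir -p pics; ls
python3 - <<'E'
from station import bot
import cv2,numpy as np
o=bot.get_obs();print({k:np.round(v,3).tolist() for k,v in o.items()})
for n in ["scene","top"]:
    p=bot.read_camera(n);cv2.imwrite(f"pics/{n}0.png",p["color"][:,:,::-1])
    print(n,np.round(p["intrinsics"],1).tolist(),np.round(p["pose"],4).tolist())
    for t in ["long_bar","short_bar_a","stock_rack","jig","stop_block","plunger_tip","tape_measure","grease_pot"]:
        print(t,[(np.round(d["point"],3).tolist(),round(d["confidence"],2)) for d in bot.look_for(p,t)][:3])
E
```

```text
pics
{'t': 0.0, 'q': [-1.395, 0.478, 0.022, 1.556, -0.012, 1.109, -0.083], 'joint_vel': [-0.001, 0.001, -0.001, 0.001, -0.001, 0.0, -0.0], 'joint_torque': [-0.0, -59.645, 1.608, -28.12, 0.013, 0.009, -0.0], 'eef_pos': [0.189, 0.647, 0.209], 'tool_rot': [-0.0, 0.141, 0.99, -0.001], 'contact_force': [0.013, -0.443, -0.011], 'torque': [-0.007, -0.006, -0.015], 'grasp_force': 0.0, 'gripper_width': 1.004}
scene [[538.2, 0.0, 287.2], [0.0, 538.2, 196.4], [0.0, 0.0, 1.0]] [[0.8671, 0.3705, -0.3329, 1.0079], [0.498, -0.631, 0.5948, -0.732], [0.0103, -0.6816, -0.7317, 1.1111], [0.0, 0.0, 0.0, 1.0]]
long_bar [([0.444, 0.211, 0.032], 0.85), ([0.431, 0.284, 0.026], 0.34)]
short_bar_a [([0.469, 0.147, 0.028], 0.92), ([0.433, 0.281, 0.028], 0.69)]
stock_rack [([0.47, 0.194, 0.005], 0.56)]
jig [([0.58, -0.112, 0.011], 0.96)]
stop_block [([0.67, -0.114, 0.048], 0.91)]
plunger_tip []
tape_measure [([0.521, -0.297, 0.051], 0.85)]
grease_pot [([0.464, 0.475, 0.063], 0.59)]
top [[396.8, 0.0, 276.7], [0.0, 396.8, 212.0], [0.0, 0.0, 1.0]] [[0.5101, -0.8152, 0.2744, 0.2166], [-0.8601, -0.4853, 0.1572, -0.073], [0.005, -0.3162, -0.9487, 1.2501], [0.0, 0.0, 0.0, 1.0]]
long_bar [([0.441, 0.214, 0.044], 0.61)]
short_bar_a [([0.471, 0.492, 0.061], 0.63), ([0.459, 0.149, 0.036], 0.54), ([0.425, 0.285, 0.032], 0.43)]
stock_rack [([0.442, 0.214, 0.005], 0.79)]
jig [([0.562, -0.101, 0.01], 0.98)]
stop_block [([0.655, -0.102, 0.047], 0.87)]
plunger_tip []
tape_measure [([0.5, -0.278, 0.054], 0.75)]
grease_pot [([0.472, 0.494, 0.06], 0.87), ([0.655, -0.103, 0.049], 0.74)]
```

View pics/scene0.png

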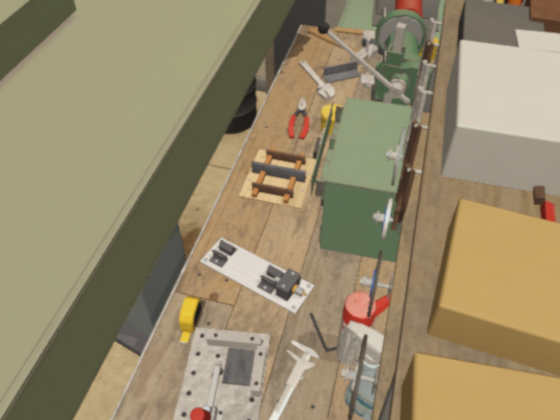

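View pics/top0.png

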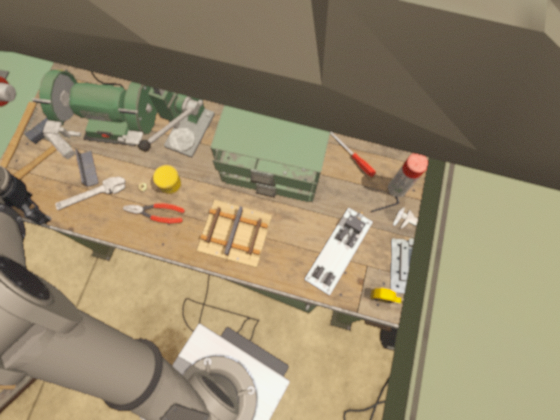

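The scene view shows the rack at about (280,177) with the dark long bar in its middle slot, between two brown bars. The jig is at (258,272), with the stop block at its far end (288,282). The top view agrees: rack at (235,232), jig at (340,250), stop at (355,225). Next I'll work out the rough bar and jig directions and the first move.

```bash
cat > h.py <<'E'
import numpy as np,cv2
from scipy.spatial.transform import Rotation as R
from station import bot
def rot(o): return R.from_quat(np.roll(o["tool_rot"],-1))
def ray(K,T,uv,z):
    d=T[:3,:3]@np.linalg.inv(K)@np.array([*uv,1.]); c=T[:3,3]; return (c+d*(z-c[2])/d[2])
def proj(K,T,P):
    p=np.linalg.inv(T)@np.array([*P,1.]); u=K@p[:3]; return u[:2]/u[2]
def wristpose():
    o=bot.get_obs(); p=bot.read_camera("wrist"); T=np.eye(4); T[:3,:3]=rot(o).as_matrix(); T[:3,3]=o["eef_pos"]
    return o,p,T@p["hand_eye"]
def move(target,yaw=None,p0=None,q0=None):
    "row numbers: shift/0.2 in tool axes, turn/2pi so that tool x direction gets world yaw (rad)"
    o=bot.get_obs(); r=rot(o); p0=o["eef_pos"] if p0 is None else p0
    s=r.inv().apply(np.array(target)-p0)/0.2
    x=r.apply([1,0,0]); cur=np.arctan2(x[1],x[0]); t=0
    if yaw is not None:
        t=-(yaw-cur); t=(t+np.pi/2)%np.pi-np.pi/2   # tool z down; half turn is same grasp
    return np.round(s,4).tolist(),round(t/2/np.pi,4),np.degrees(cur).round(2)
E
python3 - <<'E'
from h import *
p=bot.read_camera("top");K,T=p["intrinsics"],p["pose"]
a,b=ray(K,T,(228,254),.046),ray(K,T,(240,208),.046);print("bar",a,b,np.degrees(np.arctan2(*(b-a)[1::-1])))
for uv in [(307,282),(330,292),(349,209),(372,219)]: print("jig",ray(K,T,uv,.008))
w=bot.read_camera("wrist");print(w["hand_eye"].round(3),w["intrinsics"].round(1))
print(move([.443,.212,.21],np.arctan2(*(b-a)[1::-1])))
E
```

```text
bar [0.37034267 0.18603405 0.046     ] [0.5162454  0.23461478 0.046     ] 18.416031038377277
jig [ 0.42630092 -0.0656486   0.008     ]
jig [ 0.43578733 -0.14192079  0.008     ]
jig [ 0.70728805 -0.06749827  0.008     ]
jig [ 0.71509467 -0.14845264  0.008     ]
[[-0.    -0.959 -0.284  0.073]
 [ 1.    -0.     0.001 -0.   ]
 [-0.001 -0.284  0.959 -0.164]
 [ 0.     0.     0.     1.   ]] [[318.1   0.  276. ]
 [  0.  318.1 210.7]
 [  0.    0.    1. ]]
([-1.8296, -1.7372, -0.0023], np.float64(-0.0963), np.float64(163.74))
```

apply_moves:
  deltas:
    - [0.1,[-0.18,-0.17,0],0]
    - [0.1,[-0.36,-0.34,0],0]
    - [0.1,[-0.54,-0.52,0],0]
    - [0.1,[-0.72,-0.69,0],0]
    - [0.1,[-0.9,-0.86,0],0]
    - [0.1,[-0.92,-0.87,0],0]

```text
t: 1.6
eef_pos: [0.3213, 0.4229, 0.2098]
tool_rot: [0.001, 0.146, 0.989, -0.001]
contact_force: [-0.0, 1.0, 0.2]
gripper_width: 0.9
grasp_force: 0.0
```

apply_moves:
  deltas:
    - [0.1,[-0.18,-0.17,0],-0.02]
    - [0.1,[-0.36,-0.34,0],-0.04]
    - [0.1,[-0.54,-0.52,0],-0.06]
    - [0.1,[-0.72,-0.69,0],-0.08]
    - [0.1,[-0.9,-0.86,0],-0.0963]
    - [0.1,[-0.91,-0.87,0],-0.0963]
    - [0.1,[-0.91,-0.87,0],-0.0963]
    - [0.1,[-0.91,-0.87,0],-0.0963]
    - [0.1,[-0.91,-0.87,0],-0.0963]

```text
t: 2.5
eef_pos: [0.4421, 0.2134, 0.2095]
tool_rot: [-0.0, -0.161, 0.987, 0.0]
contact_force: [-0.5, -0.9, 0.2]
gripper_width: 0.899
grasp_force: 0.0
```

Run:
```python
from h import *
o,p,T=wristpose();print(o["t"],o["eef_pos"],o["q"].round(2) if hasattr(o["q"],'round') else o["q"]);K=p["intrinsics"]
cv2.imwrite("pics/w1.png",p["color"][:,:,::-1])
for t in ["long_bar","stock_rack"]: print(t,[(np.round(d["point"],3).tolist(),round(d["confidence"],2)) for d in bot.look_for(p,t)][:3])
```

```text
2.5 [0.44208929 0.21336509 0.2094524 ] [-0.72  0.17  0.16  1.99 -0.03  0.98  1.35]
long_bar [([0.43, 0.216, 0.045], 0.56)]
stock_rack [([0.435, 0.213, 0.006], 0.64)]
```

View pics/w1.png

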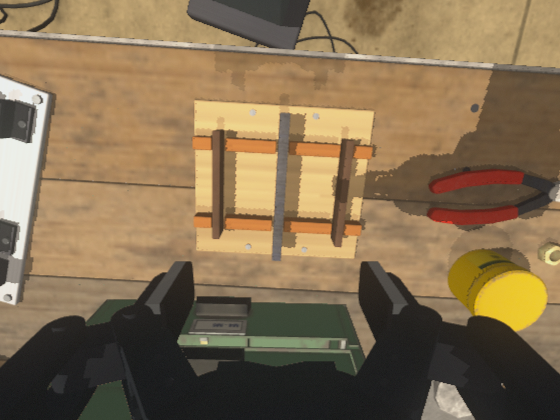

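The wrist view shows the long bar from about (285,113) to (277,260) in the middle slot, with brown bars at x≈218 and x≈343. The green toolbox is below, behind the fingers. I'll fit the bar's line by colour.

Run:
```python
from h import *
o=bot.get_obs();p=bot.read_camera("wrist");T=np.eye(4);T[:3,:3]=rot(o).as_matrix();T[:3,3]=o["eef_pos"];T=T@p["hand_eye"];K=p["intrinsics"]
c=p["color"].astype(int); x0,y0=262,105; s=c[y0:268,x0:302]
m=(s.max(2)<130)&(s.max(2)-s.min(2)<28)
n,l,st,_=cv2.connectedComponentsWithStats(m.astype(np.uint8)); k=1+st[1:,4].argmax(); v,u=np.where(l==k); print(st[k])
rows=np.unique(v); 
for r in rows[::15]: print(r+y0, u[v==r].min()+x0,u[v==r].max()+x0, end=' | ')
mid=np.array([[(u[v==r].min()+u[v==r].max())/2+x0,r+y0] for r in rows])
W=np.array([ray(K,T,q,.046) for q in mid]); f=np.polyfit(W[:,0],W[:,1],1)
print("\nyaw",np.degrees(np.arctan(f[0])),W[0],W[-1],np.linalg.norm(W[0]-W[-1]),"mid",(W[0]+W[-1])/2)
```

```text
[  11    8   18  148 1323]
113 281 289 | 128 280 289 | 143 279 288 | 158 279 287 | 173 280 286 | 188 277 285 | 203 276 284 | 218 275 283 | 233 274 282 | 248 274 281 | 
yaw 15.308666277450609 [0.36755178 0.19704034 0.046     ] [0.51978125 0.23993125 0.046     ] 0.15815638411346575 mid [0.44366651 0.2184858  0.046     ]
```

Run:
```python
from h import *
print(move([.4437,.2185,.10],np.radians(15.3)))
```

```text
([-0.0158, 0.0266, 0.5472], np.float64(0.0089), np.float64(-161.49))
```

apply_moves:
  deltas:
    - [0.4,[-0.016,0.027,0.18],0.009]
    - [0.4,[-0.016,0.027,0.36],0.009]
    - [0.4,[-0.016,0.027,0.5],0.009]
    - [0.4,[-0.016,0.027,0.547],0.009]
    - [0.4,[-0.016,0.027,0.547],0.009]
    - [0.4,[-0.016,0.027,0.547],0.009]

```text
t: 3.3
eef_pos: [0.445, 0.2181, 0.1011]
tool_rot: [0.001, -0.132, 0.991, 0.0]
contact_force: [-0.5, 0.3, -0.4]
gripper_width: 0.601
grasp_force: 0.0
```

Run:
```python
from h import *
o,p,T=wristpose();K=p["intrinsics"];print(o["t"],o["eef_pos"],o["gripper_width"])
cv2.imwrite("pics/w2.png",p["color"][:,:,::-1])
c=p["color"].astype(int)
a,b=[proj(K,T,[.4437+s*.08*np.cos(.267),.2185+s*.08*np.sin(.267),.046]) for s in(-1,1)];print(a,b)
y0=int(a[1])-8;y1=int(min(b[1]+15,420));x0=int(min(a[0],b[0]))-20;x1=x0+50
s=c[y0:y1,x0:x1];m=(s.max(2)<130)&(s.max(2)-s.min(2)<28)
n,l,st,_=cv2.connectedComponentsWithStats(m.astype(np.uint8)); k=1+st[1:,4].argmax(); v,u=np.where(l==k); print(st[k],x0,y0)
rows=np.unique(v)
for r in rows[::12]: print(r+y0, u[v==r].min()+x0,u[v==r].max()+x0, end=' | ')
mid=np.array([[(u[v==r].min()+u[v==r].max())/2+x0,r+y0] for r in rows])
W=np.array([ray(K,T,q,.046) for q in mid]); f=np.polyfit(W[:,0],W[:,1],1)
print("\nyaw",np.degrees(np.arctan(f[0])),"y at x=.4437",np.polyval(f,.4437),W[0],W[-1])
```

```text
3.3 [0.44499676 0.2181361  0.10114756] 0.6013981700099789
[276.85526193 102.74251835] [277.15938226 315.08943041]
[  14   10   15  211 2695] 256 94
104 271 283 | 116 270 283 | 128 270 283 | 140 271 283 | 152 270 283 | 164 271 283 | 176 271 283 | 188 271 283 | 200 271 283 | 212 271 283 | 224 271 283 | 236 272 283 | 248 271 283 | 260 271 283 | 272 272 283 | 284 272 283 | 296 272 282 | 308 272 283 | 
yaw 15.38677843279016 y at x=.4437 0.21857951839207268 [0.36725956 0.19768778 0.046     ] [0.52003597 0.23883858 0.046     ]
```

View pics/w2.png

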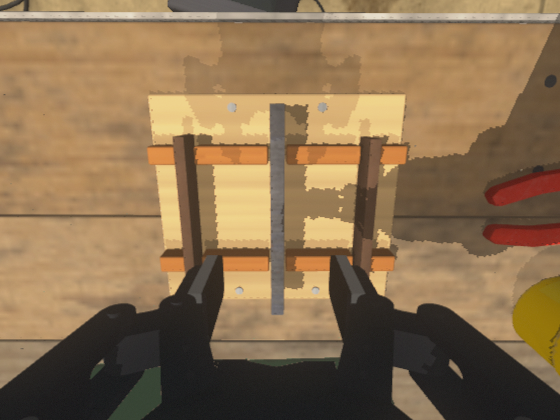

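The close view confirms it: the bar runs straight down the image at x≈277, from y=104 to 314. It sits midway between the fingers, which come down between the two block rows. Descend and grip.

apply_moves:
  deltas:
    - [0.4,[0,0,0.15],0]
    - [0.4,[0,0,0.3],0]
    - [0.4,[0,0,0.38],0]
    - [0.4,[0,0,0.42],0]
    - [0.4,[0,0,0.44],0]
    - [0.4,[0,0,0.44],0]

```text
t: 3.95
eef_pos: [0.4449, 0.218, 0.0128]
tool_rot: [0.001, -0.132, 0.991, 0.0]
contact_force: [-0.4, 0.0, 0.2]
gripper_width: 0.596
grasp_force: 0.0
```

apply_moves:
  deltas:
    - [0.7,[0,0,0],0]
    - [0.85,[0,0,0],0]
    - [1,[0,0,0],0]
    - [1,[0,0,0],0]
    - [1,[0,0,0],0]
    - [1,[0,0,0],0]
    - [1,[0,0,0],0]
    - [1,[0,0,0],0]
  squeeze: 80

```text
t: 4.75
eef_pos: [0.4446, 0.2181, 0.0129]
tool_rot: [0.001, -0.132, 0.991, 0.0]
contact_force: [-1.1, 0.0, 6.5]
gripper_width: 0.093
grasp_force: 78.8
```

apply_moves:
  deltas:
    - [1,[0,0,-0.03],0]
    - [1,[0,0,-0.08],0]
    - [1,[0,0,-0.15],0]
    - [1,[0,0,-0.25],0]
    - [1,[0,0,-0.4],0]
    - [1,[0,0,-0.55],0]
    - [1,[0,0,-0.7],0]
    - [1,[0,0,-0.85],0]
    - [1,[0,0,-0.95],0]
    - [1,[0,0,-0.95],0]

```text
t: 5.75
eef_pos: [0.4456, 0.2182, 0.205]
tool_rot: [0.002, -0.132, 0.991, 0.001]
contact_force: [1.4, 0.9, -5.1]
gripper_width: 0.085
grasp_force: 78.8
```

Run:
```python
from h import *
o=bot.get_obs();print(o["eef_pos"],o["grasp_force"],o["gripper_width"])
p=bot.read_camera("scene");print("toolbox near corner",ray(p["intrinsics"],p["pose"],(322,245),0.),ray(p["intrinsics"],p["pose"],(316,190),0.))
print(move([.50,-.02,.21],np.radians(-1)))
```

```text
[0.44559446 0.21816932 0.20504622] 78.83373856544495 0.08540639900588409
toolbox near corner [0.66662575 0.06736625 0.        ] [0.56075346 0.23481701 0.        ]
([0.0428, -1.2195, -0.036], np.float64(0.0449), np.float64(-164.84))
```

apply_moves:
  deltas:
    - [1,[0.01,-0.15,0],0]
    - [1,[0.01,-0.35,0],0]
    - [1,[0.02,-0.55,0],0]
    - [1,[0.02,-0.75,0],0]
    - [1,[0.03,-0.9,0],0]
    - [1,[0.03,-1,0],0]
    - [1,[0.03,-1,0],0]

```text
t: 6.5
eef_pos: [0.4897, 0.0189, 0.2004]
tool_rot: [-0.002, -0.129, 0.992, -0.001]
contact_force: [-0.1, 0.1, -4.3]
gripper_width: 0.087
grasp_force: 79.0
```

apply_moves:
  deltas:
    - [1,[0.01,-0.12,-0.03],0.015]
    - [1,[0.01,-0.2,-0.03],0.03]
    - [1,[0.01,-0.22,-0.03],0.045]
    - [1,[0.01,-0.22,-0.03],0.045]
    - [1,[0.01,-0.22,-0.03],0.045]

```text
t: 7.0
eef_pos: [0.4994, -0.0191, 0.207]
tool_rot: [-0.001, 0.007, 1.0, 0.0]
contact_force: [0.7, -0.0, -4.8]
gripper_width: 0.088
grasp_force: 79.1
```

Run:
```python
from h import *
o,p,T=wristpose();print(o["t"],o["eef_pos"],np.round(o["q"],2));np.save("T3.npy",T);np.save("K.npy",p["intrinsics"])
cv2.imwrite("pics/w3.png",p["color"][:,:,::-1])
for t in ["jig","stop_block","plunger_tip"]: print(t,[(np.round(d["point"],3).tolist(),round(d["confidence"],2)) for d in bot.look_for(p,t)][:3])
```

```text
7.0 [ 0.49939792 -0.01909023  0.20699161] [-0.42  0.19  0.38  1.99 -0.09  0.98  1.56]
jig [([0.518, -0.1, 0.008], 0.97)]
stop_block [([0.644, -0.101, 0.021], 0.65), ([0.632, -0.1, 0.033], 0.56)]
plunger_tip [([0.632, -0.099, 0.033], 0.58)]
```

View pics/w3.png

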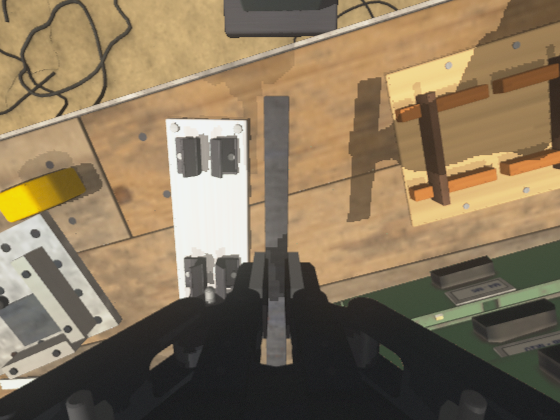

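The wrist view shows the jig plate with its rear edge at row ~119 (columns 167 to 247) and a slot between the guide pairs at about (207,156) and (212,272). The held bar hangs at column 277. I'll fit the plate edges.

Run:
```python
from h import *
T=np.load("T3.npy");K=np.load("K.npy");c=cv2.imread("pics/w3.png").astype(int)
m=((c.min(2)>150)&(c.max(2)-c.min(2)<40)).astype(np.uint8)
L=[];Rr=[]
for r in range(130,245,4):
    x=np.where(m[r,150:262])[0]+150
    L.append(ray(K,T,(x.min()-.5,r),.008));Rr.append(ray(K,T,(x.max()+.5,r),.008))
back=[]
for u in range(185,232,4):
    y=np.where(m[105:140,u])[0]; back.append(ray(K,T,(u,y.min()+105-.5),.008))
L,Rr,back=map(np.array,(L,Rr,back))
def rob(x,y):
    for _ in range(4):
        f=np.polyfit(x,y,1);e=abs(y-np.polyval(f,x));k=e<=max(.0012,1.5*np.median(e));x,y=x[k],y[k]
    return f,len(x)
fl,nl=rob(L[:,0],L[:,1]);fr,nr=rob(Rr[:,0],Rr[:,1]);fb,nb=rob(back[:,1],back[:,0])
print("yaws",np.degrees(np.arctan([fl[0],fr[0],-fb[0]])),nl,nr,nb)
print("width",np.polyval(fr,.5)-np.polyval(fl,.5))
fm=(fl+fr)/2; x=np.polyval(fb,np.polyval(fm,.43));y=np.polyval(fm,x)
th=np.arctan(fm[0]);d=np.array([np.cos(th),np.sin(th)])
o=np.array([x,y])+.125*d;print("rear mid",x,y,"jig origin",o,"stop face",o+.09*d,"insert(-20)",o-.02*d,"seat",o+.01*d,np.degrees(th))
# slot from guide inner edges per row, at top z=.04
g=((c.max(2)<120)).astype(np.uint8)
for r in (145,155,165): print(r,''.join('#' if v else '.' for v in g[r,170:245]))
# held bar
print("bar bottom far edge row ~97 (x):",ray(K,T,(277,97),T[2,3]*0+.207-.013+.046-.0)[:2])
for z,a in ((.04,"mouth"),(.008,"plate")):
    print(a,[proj(K,T,[*(o-.085*d),z]).round(1).tolist(), proj(K,T,[*(o+.06*d),z]).round(1).tolist()])
```

```text
yaws [-1.83141027 -1.58914933 -2.37440166] 29 29 12
width 0.0889517070314898
rear mid 0.42771797107298104 -0.09542016569782112 jig origin [ 0.55266229 -0.09915088] stop face [ 0.64262219 -0.10183699] insert(-20) [ 0.5326712  -0.09855397] seat [ 0.56265783 -0.09944934] -1.7102874432341126
145 ............###################...........######.################.#........
155 .............##################..........#######.##########.....###........
165 ............####################..........##########################.......
bar bottom far edge row ~97 (x): [ 0.41957059 -0.01777707]
mouth [[200.7, 159.2], [207.1, 284.5]]
plate [[207.1, 155.6], [212.4, 271.7]]
```

Run:
```python
from h import *
print(move([.5307,-.0985,.075],np.radians(-1.71)))
```

```text
([-0.1599, -0.3936, 0.6637], np.float64(0.0022), np.float64(179.1))
```

apply_moves:
  deltas:
    - [1,[-0.05,-0.12,0],0.002]
    - [1,[-0.1,-0.24,0],0.002]
    - [1,[-0.16,-0.36,0],0.002]
    - [1,[-0.16,-0.394,0.1],0.002]
    - [1,[-0.16,-0.394,0.3],0.002]
    - [1,[-0.16,-0.394,0.5],0.002]
    - [1,[-0.16,-0.394,0.63],0.002]
    - [1,[-0.16,-0.394,0.664],0.002]
    - [1,[-0.16,-0.394,0.664],0.002]
    - [1,[-0.16,-0.394,0.664],0.002]

```text
t: 8.2
eef_pos: [0.5323, -0.0995, 0.0767]
tool_rot: [0.001, 0.015, 1.0, -0.0]
contact_force: [-0.3, 0.3, -5.0]
gripper_width: 0.09
grasp_force: 79.2
```

Run:
```python
from h import *
o,p,T=wristpose();print(o["t"],o["eef_pos"],o["contact_force"]);K=p["intrinsics"]
print(move([.5307,-.0985,.015],np.radians(-1.71)))
s=bot.read_camera("scene")
a=cv2.resize(s["color"][215:335,180:340],None,fx=3.5,fy=3.5,interpolation=cv2.INTER_CUBIC)
w=p["color"]; im=np.zeros((420,800,3),np.uint8);im[:, :560]=a;
im[:,560:]=w[:,160:400]
cv2.imwrite("pics/c4.png",im[:,:,::-1])
for z in (.04,.008):print([proj(K,T,[*(np.array([.55266,-.09915])+x*np.array([.99955,-.02985])),z]).round(1).tolist() for x in(-.105,-.065)])
```

```text
8.2 [ 0.5322876  -0.09948847  0.07667257] [-0.29661211  0.34454553 -4.95425734]
([0.0102, 0.0047, 0.3098], np.float64(-0.0001), np.float64(178.26))
[[277.9, 95.2], [277.8, 162.8]]
[[277.6, 98.0], [277.5, 156.5]]
```

View pics/c4.png

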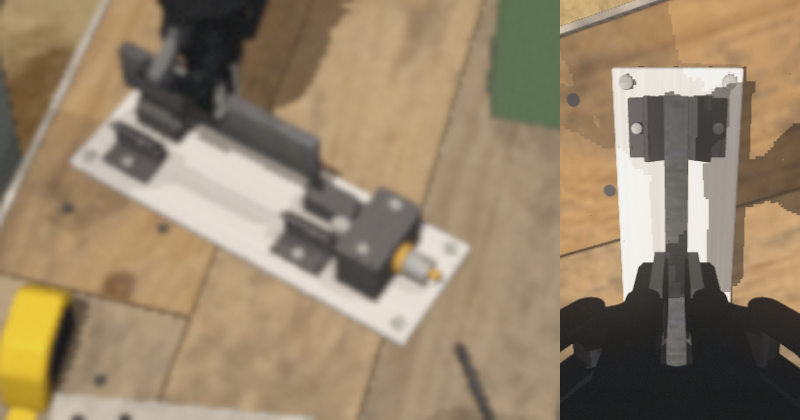

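The bar (column 677 in the right half) sits centred over the rear guides (629 to 727). In the left half its front end is short of the plunger. Descend into the slot.

apply_moves:
  deltas:
    - [1,[0.01,0.002,0.06],0]
    - [1,[0.01,0.002,0.12],0]
    - [1,[0.01,0.002,0.17],0]
    - [1,[0.01,0.002,0.21],0]
    - [1,[0.01,0.002,0.25],0]
    - [1,[0.01,0.002,0.275],0]
    - [1,[0.01,0.002,0.295],0]
    - [1,[0.01,0.002,0.295],0]

```text
t: 9.1
eef_pos: [0.5287, -0.0989, 0.0158]
tool_rot: [-0.0, 0.015, 1.0, 0.0]
contact_force: [-1.2, -0.2, -5.4]
gripper_width: 0.088
grasp_force: 79.1
```

apply_moves:
  deltas:
    - [1,[0,0,0.005],0]
    - [1,[0,0,0.01],0]
    - [1,[0,0,0.01],0]

```text
t: 9.4
eef_pos: [0.5293, -0.099, 0.015]
tool_rot: [0.0, 0.015, 1.0, 0.0]
contact_force: [-1.0, 0.3, 2.2]
gripper_width: 0.087
grasp_force: 80.0
```

Run:
```python
from h import *
o,p,T=wristpose();print(o["t"],o["eef_pos"],o["contact_force"],o["torque"])
s=bot.read_camera("scene")
for t in ["long_bar","plunger_tip","stop_block"]: print(t,[(np.round(d["point"],3).tolist(),round(d["confidence"],2)) for d in bot.look_for(s,t)][:2])
a=cv2.resize(s["color"][240:315,200:320],None,fx=5,fy=5,interpolation=cv2.INTER_CUBIC)
cv2.imwrite("pics/c5.png",a[:,:,::-1])
```

```text
9.4 [ 0.52932292 -0.09895384  0.01501291] [-0.9541468   0.31103091  2.19124964] [0.06611005 0.38176552 0.0069894 ]
long_bar [([0.558, -0.105, 0.036], 0.56)]
plunger_tip [([0.465, 0.476, 0.065], 0.55)]
stop_block [([0.668, -0.115, 0.047], 0.89)]
```

View pics/c5.png

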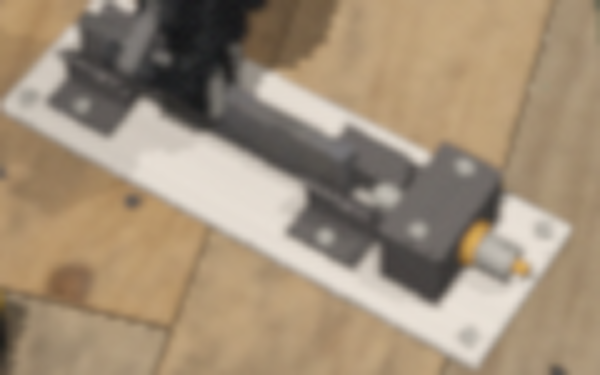

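The bar stands in the slot on the plate, with the wrist force risen from -5 to +2 N. Its front end is at (355,165), with the plunger still out in front at (380,195). Push along the slot.

apply_moves:
  deltas:
    - [1,[-0.015,0,0],0]
    - [1,[-0.03,0,0],0]
    - [1,[-0.045,0,0],0]
    - [1,[-0.06,0,0],0]
    - [1,[-0.075,0,0],0]
    - [1,[-0.09,0,0],0]
    - [1,[-0.105,0,0],0]
    - [1,[-0.115,0,0],0]
    - [1,[-0.125,0,0],0]
    - [1,[-0.13,0,0],0]
  squeeze: 100

```text
t: 10.65
eef_pos: [0.5433, -0.1, 0.0149]
tool_rot: [-0.011, 0.017, 1.0, 0.002]
contact_force: [-37.1, 3.1, 49.3]
gripper_width: 0.076
grasp_force: 106.1
```

Run:
```python
from h import *
o,p,T=wristpose();print(o["t"],o["eef_pos"],o["contact_force"],o["torque"],rot(o).as_matrix().round(4).tolist(),o["gripper_width"])
s=bot.read_camera("scene")
a=cv2.resize(s["color"][240:315,200:320],None,fx=4,fy=4,interpolation=cv2.INTER_CUBIC)
im=np.zeros((420,800,3),np.uint8);im[:300,:480]=a;im[:,480:]=p["color"][:,120:440]
cv2.imwrite("pics/c6.png",im[:,:,::-1])
```

```text
10.65 [ 0.54327361 -0.10000473  0.01485622] [-37.07941586   3.06287035  49.32562826] [0.6137924  7.8847157  0.03169732] [[-0.9992, 0.0331, -0.0211], [0.033, 0.9994, 0.0044], [0.0212, 0.0037, -0.9998]] 0.07605070289481623
```

View pics/c6.png

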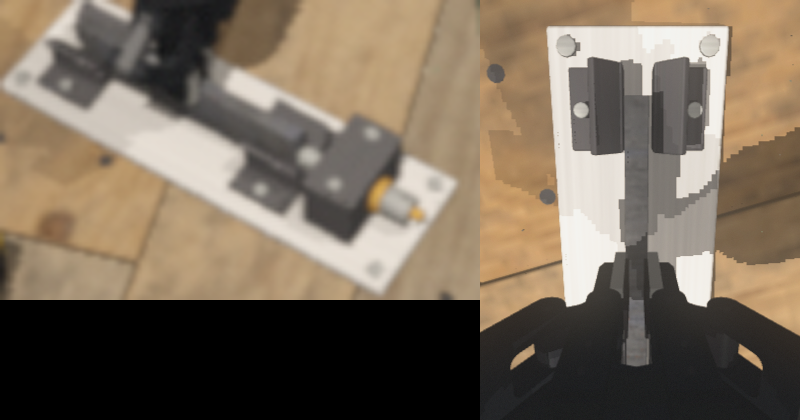

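The bar is in the slot and just touching the plunger, which shows at (308,155). It is being pressed down with about 50 N: the front edge digs in because the wrist tilts about 1.2°. I'll ease back and take off the down-force before pushing on.

apply_moves:
  deltas:
    - [1,[0.02,0,0],0]
    - [1,[0.04,0,0],0]
    - [1,[0.04,0,-0.004],0]
    - [1,[0.04,0,-0.008],0]
    - [1,[0.04,0,-0.008],0]

```text
t: 11.25
eef_pos: [0.5449, -0.0999, 0.0152]
tool_rot: [-0.002, 0.016, 1.0, -0.0]
contact_force: [-4.6, -1.8, -3.2]
gripper_width: 0.076
grasp_force: 99.3
```

apply_moves:
  deltas:
    - [1,[-0.01,0,0],0]
    - [1,[-0.02,0,-0.001],0]
    - [1,[-0.03,0,-0.001],0]
    - [1,[-0.04,0,-0.002],0]
    - [1,[-0.05,0,-0.002],0]
    - [1,[-0.05,0,-0.002],0]

```text
t: 11.85
eef_pos: [0.5541, -0.1002, 0.0152]
tool_rot: [-0.003, 0.016, 1.0, 0.0]
contact_force: [-7.4, -1.6, -2.3]
gripper_width: 0.079
grasp_force: 99.5
```

apply_moves:
  deltas:
    - [1,[-0.01,0,0],0]
    - [1,[-0.02,0,-0.001],0]
    - [1,[-0.03,0,-0.001],0]
    - [1,[-0.04,0,-0.001],0]
    - [1,[-0.045,0,-0.001],0]
    - [1,[-0.045,0,-0.001],0]

```text
t: 12.45
eef_pos: [0.5608, -0.1004, 0.0151]
tool_rot: [-0.005, 0.016, 1.0, 0.0]
contact_force: [-12.8, -0.2, 2.9]
gripper_width: 0.076
grasp_force: 100.1
```

apply_moves:
  deltas:
    - [1,[-0.005,0,-0.002],0]
    - [1,[-0.01,0,-0.002],0]
    - [1,[-0.015,0,-0.003],0]
    - [1,[-0.02,0,-0.003],0]
    - [1,[-0.02,0,-0.003],0]

```text
t: 12.95
eef_pos: [0.5627, -0.1004, 0.0152]
tool_rot: [-0.007, 0.016, 1.0, 0.001]
contact_force: [-16.9, -0.9, 4.2]
gripper_width: 0.082
grasp_force: 100.3
```

apply_moves:
  deltas:
    - [1,[-0.005,0,-0.002],0]
    - [1,[-0.01,0,-0.003],0]
    - [1,[-0.015,0,-0.004],0]
    - [1,[-0.02,0,-0.004],0]
    - [1,[-0.02,0,-0.004],0]

```text
t: 13.45
eef_pos: [0.5626, -0.1004, 0.0151]
tool_rot: [-0.01, 0.016, 1.0, 0.001]
contact_force: [-25.4, -0.1, 8.0]
gripper_width: 0.083
grasp_force: 100.9
```

Run:
```python
from h import *
o,p,T=wristpose();print(o["t"],o["eef_pos"],o["contact_force"],o["torque"],rot(o).as_matrix()[:,2])
s=bot.read_camera("scene")
a=cv2.resize(s["color"][245:305,235:315],None,fx=6,fy=6,interpolation=cv2.INTER_CUBIC)
im=np.zeros((420,800,3),np.uint8);im[:360,:480]=a;im[:,480:]=p["color"][:,120:440]
cv2.imwrite("pics/c7.png",im[:,:,::-1])
```

```text
13.45 [ 0.56256815 -0.10040596  0.01510138] [-25.41723497  -0.06664179   7.99925707] [-0.0426131   5.12725409 -0.05722855] [-0.02095629  0.00256063 -0.99977711]
```

View pics/c7.png

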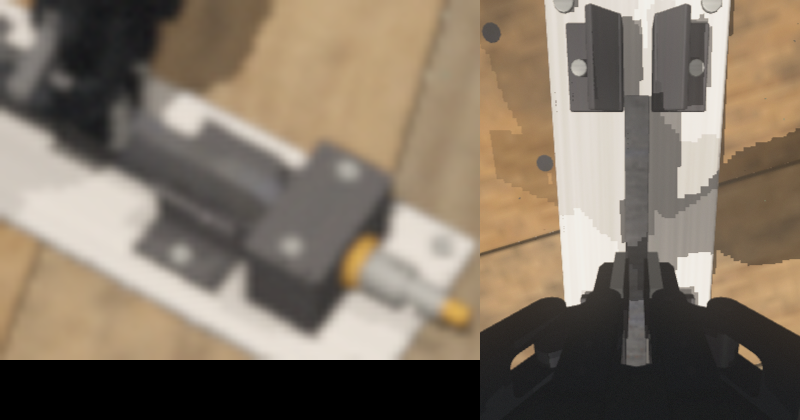

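The bar's end is flush at the stop block and the plunger rod sticks well out of the back at (450,305). Travel has stopped at .5626, matching the computed seat at .5627, while the force rises. I'll check from the saved pictures whether the bar pitched with the hand.

Run:
```python
import cv2,numpy as np
for n,c in (("w3",277),("c4",677),("c6",637),("c7",637)):
    g=cv2.cvtColor(cv2.imread(f"pics/{n}.png"),cv2.COLOR_BGR2GRAY).astype(int)
    print(n,g[354:374,c-4:c+4].mean(1).round().astype(int).tolist(),g[90:101,c-3:c+4].mean(1).round().astype(int).tolist())
```

```text
w3 [104, 98, 96, 96, 97, 100, 102, 104, 104, 104, 102, 96, 57, 33, 32, 31, 31, 30, 32, 31] [154, 153, 152, 152, 154, 137, 102, 97, 97, 96, 94]
c4 [104, 98, 96, 96, 97, 100, 102, 104, 105, 104, 102, 96, 57, 33, 30, 31, 31, 30, 30, 30] [229, 226, 224, 224, 165, 120, 100, 100, 101, 99, 97]
c6 [110, 107, 101, 99, 98, 100, 102, 104, 106, 107, 107, 101, 59, 33, 32, 31, 31, 31, 31, 32] [124, 124, 124, 124, 124, 103, 99, 100, 99, 96, 94]
c7 [104, 99, 95, 94, 94, 95, 99, 100, 102, 102, 101, 96, 56, 32, 30, 31, 30, 30, 29, 29] [140, 139, 140, 139, 139, 103, 94, 96, 94, 93, 91]
```

apply_moves:
  deltas:
    - [1,[0,0,0.003],0]
    - [1,[0,0,0.003],0]
    - [1,[0,0,0.003],0]
    - [1,[0,0,0.003],0]

```text
t: 13.95
eef_pos: [0.5626, -0.1004, 0.0151]
tool_rot: [-0.01, 0.016, 1.0, 0.001]
contact_force: [-26.9, 0.4, 14.0]
gripper_width: 0.078
grasp_force: 101.6
```

```bash
python3 -c "
from station import bot
print(bot.hand_in())"
```

```text
the job is handed in; nothing more can be done
None
```

I stood the long bar on edge in the jig slot, pushed it past the plunger and handed in with the arm still pressing it against the stop face at about 27 N; on the first push it jammed (about 62 N at the wrist), so I eased off and repeated. The result wasn't reported back, and I couldn't directly see whether the bar lies perfectly flat on the plate.

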